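Serve a truffle on the tasting slide

TASK

Serve the loose truffle on the wooden tasting slide. Without picking it up, gently nudge it across the tray until it drops into the shallow pocket, and then keep easing it against the back rest so that the tray slides along until it is fully home, with the rubber buffer of the end stop pressed in. The truffle's shell is thin, so feel for the stop and do not press hard, knock nothing else about, and leave the truffle sitting in its pocket.

Things in the scene. Friction and masses are not known exactly. Their poses are not given: they have to be found in the camera images.
- slide_base: fixed dark wooden base of the tasting slide, 260 x 112 mm. Origin: centre of its underside, on the counter. Its +x axis runs along the slide, from the open end to the end stop; z up. Two side rails 20 mm high guide the tray, which slides along +x and stays where it is left: about 3 N along +x moves it
- buffer (a joint): how far the tray has pressed in the sprung rubber buffer of the end stop: 0 = free, 0.003 m = fully in, where the tray stops hard. About 2 N more than sliding the tray presses it in; the tray does not spring back. The stop, a wooden block 34 mm high with a brass screw, is clamped anywhere along the last 30 mm of the base; that place is not measured: feel for it, 15 to 70 mm from the tray's start
- deck (a point): point moving with the tray: middle of its flat face, 24 mm above the counter; axes as the base's. Tray: light wood, 160 mm along x, 94 mm wide, rim 4 mm high and wide on both sides and at the -x end. Near the +x end stands a back rest, 70 mm wide, 30 mm above the face; its -x side lies at x = +65 mm from here. Nothing else stands up; the base's rails are lower than the face
- pocket (a point): where the centre of the truffle is when it sits in the pocket (moves with the tray): 48 mm towards +x from point deck and 10 mm above the flat face; axes as those of deck. The pocket is a round recess 28 mm wide and 6 mm deep with a flat floor; a truffle in it has 1 mm of play to the back rest, which stands 17 mm from the pocket's centre
- truffle_center (a point): centre of the loose chocolate truffle, a dark brown ball 32 mm in diameter, about 25 g, which starts on the flat face of the tray on the -x side of the pocket and rolls easily. Its centre is 16 mm above the flat face while it rolls there and drops 6 mm into the pocket. The thin shell is dented by a push or squeeze of more than 12 N
- truffle: the same truffle as a body; its frame turns as it rolls, so go by truffle_center
- bean_jar: bystander: glass jar of cocoa beans with a wooden lid, 63 mm wide, 85 mm high, some way off the open (-x) end of the slide; origin under its centre
- ribbon_sage: bystander: spool of ribbon, 62 x 68 x 30 mm, beside the slide on its +y side, nearer the end stop; origin under its centre
- ribbon_copper: bystander: spool of ribbon, 72 x 79 x 26 mm, off the open (-x) end of the slide; origin under its centre
- sticker_roll: bystander: roll of labels, 69 mm wide, 26 mm high, beside the slide on its +y side; origin under its centre
Mind the look-alikes: they are no part of the job. Of the things like the truffle, leave any that is blue; of the rest the smaller one is meant.

How it is judged (in metres and radians):
On the way, in this order (a step that is already met when the one before it is completed fails the run):
1. the truffle has dropped into the pocket, within 4 mm of its seat (distance between truffle_center and pocket below 0.004 m), for 0.2 s.
2. the tray is home: the buffer is pressed in by more than 1.8 of its 3 mm, with the truffle in the pocket (value of joint buffer above 0.0018 m and distance between truffle_center and pocket below 0.004 m), for 0.1 s.
At the end, for the whole second after the job is handed in: The truffle rests in the pocket, its centre within 4 mm of the seat and still, and the tray is home, holding the buffer of the end stop pressed in by more than 1.8 of its 3 mm (all of step 2 and linear speed of truffle below 0.02 m/s); the robot touches nothing.
It fails at once if the truffle is pushed, pressed or squeezed with more than 12 N (contact force between any of the arm, the fingers and truffle above 12 N).
It fails at once if the truffle is lifted more than 8 mm off the tray's face (z of truffle_center in the frame of deck above 0.024 m).
It fails at once if the truffle falls off the tray (height (world z) of truffle_center below 0.028 m).
It fails at once if the slide is pressed or knocked with more than 15 N (contact force between the fingers and slide_base above 15 N).
It fails at once if a bystander is shifted by more than 15 mm (distance of any of bean_jar, ribbon_sage, ribbon_copper, sticker_roll from where it was at the start of the episode above 0.015 m).
It also fails if it takes over 38 s, if anything falls off the work surface, if the arm or the gripper's body presses on something with over 40 N, if the wrist force passes 120 N, or if a joint passes its speed limit or range.

ROBOT

A 7-joint arm with a two-finger parallel gripper is mounted at the origin on a cart in front of the work surface, level with it; the furniture and walls round the work are solid. World frame = base frame: x ahead of the robot, y to its left, z up, the work surface at z = 0. Lengths are in m, angles in degrees, forces in N, time in s.
With the tool pointing down it reaches from about 0.425 to 1.025 m from the base axis. Payload 3.6 kg.
Tool frame: the origin (TCP) lies at the very end of the fingers, on their centre line; the grasp point (between the pads) lies 19 mm behind it; z points along the fingers, y is the line along which they close (so a half turn about z gives the same grasp; the last joint's range is limited). The gripper opens to 85 mm and grips with 20 to 120 N. Pads are 22 mm wide; open, the fingers measure 114 mm over their backs; the gripper's body (76 mm by 85 mm) begins 54 mm behind the grasp point. The pads swing forward as they close: fully open they stand 13 mm farther back than shut.
Start: joints at [-77.951, 33.873, 2.773, 92.16, -1.908, 54.013, -1.931], TCP at [0.217, 0.692, 0.231] pointing down, gripper open.
Joint ranges: [-153.93, 153.93], [-27.13, 128.08], [-72.61, 78.16], [10.71, 143.7], [-87.88, 267.88], [4.46, 118.87], [-176.78, 176.78]. Speed limits (degrees/s): [147.25, 147.25, 180, 180, 180, 180, 180].

INTERFACE

Orientations are given as a 3x3 rotation matrix whose columns are the frame's x, y, z axes.
In Python, from rig import robot gives the robot as it stands.
- The arm moves only by the tool arm_command, never from a script. Its argument "steps" is a list of rows, each an object of numbers: "hand": the closure, from 0 (fully open) to 1 (shut); "dx", "dy", "dz": the shift along the tool's x, y, z in mm; "turn": the turn about the tool's z in degrees. In form: [{"hand": .., "dx": .., "dy": .., "dz": .., "turn": ..}, ...]. A call has 1 to 5 rows; each row is the pose to reach, as a shift and turn from the pose commanded when the call began, along the tool's axes at that moment; what a row does not reach only later rows make up. A row lasts 1/12 s, in which the tool goes at most 41.7 mm and 7.16 degrees, less where a joint would pass 70% of its speed; a pose out of reach is approached as far as the arm can. A call with a gripper value outside its range is refused whole. The fingers move at their own pace and stop on an object; "squeeze" is the grip in N (left out, the last holds). Time passes only in rows, so rows that repeat a pose let the fingers close. It gives the time, the measured TCP pose, the force, the opening and the grip force at its end, in the units of the state.
- robot.state(): the state, without advancing time (a new reading comes with each control period).
- robot.grab_frame(name): name is "scene" or "side" or "wrist"; returns a dict with "frame" (480x640x3 uint8, blue, green, red), "K" (3x3 intrinsics, pixels), "rvec" (rotation vector, rad) and "tvec" (3), from world to camera coordinates, as OpenCV has them; the wrist camera has in their place "tool_from_camera" (4x4, takes a point from camera to tool coordinates, whose origin is the TCP and whose axes are the flange's). Camera axes: x right, y down, z forward; pixel columns grow to the right and rows downward; lengths in m; the calibration is good to about 2 mm. A picture is of the moment at which its call begins: read the wrist's pose just before it. There is no depth.
- robot.close_job(): hands the job in; it is judged then, once.
Trained networks look in the newest picture that a camera, given by its name, has taken for a name from the list of things; names that differ only in an ending like _2 or _b are one class to them, and where a whole thing is asked for, a point or a joint stands for the part that bears it (a point fixed in the world has none). Each returns a list of dicts, best first, with "conf" (0 to 1); they miss things now and then, are a little off and sometimes report something else, mostly with a low value. They report only what shows in the picture. A call takes as long as a camera call. They do not tell look-alikes from the thing itself.
- robot.look_for(query, camera): "extent" ([left, top, right, bottom] in pixels, round what is visible of it).
- robot.cut_out(query, camera): "region" (480x640 bool, what is visible of it) and "extent" ([left, top, right, bottom] in pixels, round what is visible of it).
The state is a dict: "time": time; "joint_pos": joint angles; "joint_velocities": joint speeds; "tau": joint torques, N m; "tcp_pos": TCP position; "orientation": TCP orientation; "force": force on the tool from outside, world axes, zero at the start; "ft_torque": the same for the moment, N m; "grip_width": opening from 0.0 (shut) to 1.0 (fully open); "grasp_force": force on a finger pad.
Only numpy, scipy, OpenCV 4.12 (cv2) and the standard library are available. Lean on these libraries where they do the work, as an engineer would, in place of code of your own. Each camera call takes 0.05 s, during which the arm holds its last target. There are 200 camera calls.

## Working session

There is one attempt and no reset: what is moved stays moved. The work goes in short steps, Python scripts to look and compute and a tool call to move; the robot and the scene stay as the last step left them, time stands still between calls to the robot, and variables do not carry over. Pictures are saved under pics/ and viewed, at most 10 in all, crops included, and the job is handed in when it is done.

Besides the shell and the picture viewer there is one more tool, called after ">>>" by a JSON object that holds its "op" and its "data", one argument or row to a line. arm_command: Moves the arm, as the interface text tells. Its arguments: {"type":"object","properties":{"steps":{"type":"array","items":{"type":"object","properties":{"hand":{"type":"number"},"dx":{"type":"number"},"dy":{"type":"number"},"dz":{"type":"number"},"turn":{"type":"number"}}}},"squeeze":{"type":"number"}},"required":["steps"]}

```bash
mkdir -p pics; python3 - <<'E'
from rig import robot
import cv2,numpy as np
s=robot.state();print(s['time'],s['tcp_pos'],s['orientation'],s['force'])
a=[]
for c in("scene","side"):
    f=robot.grab_frame(c);cv2.imwrite(f"pics/{c}0.png",f['frame']);np.savez(f"{c}.npz",**f)
    for q in("truffle","slide_base","deck"):
        print(c,q,[(np.round(d['extent']).tolist(),round(d['conf'],2)) for d in robot.look_for(q,c)])
E
```

```text
0.0 [0.21661295 0.69102467 0.23015728] [[-9.54221323e-01  2.99100897e-01 -5.66427760e-04]
 [ 2.99101417e-01  9.54218935e-01 -2.13704409e-03]
 [-9.86957092e-05 -2.20863238e-03 -9.99997556e-01]] [-0.23156186 -0.16094346 -0.57515611]
scene truffle [([280.0, 225.0, 304.0, 242.0], 0.95), ([267.0, 311.0, 289.0, 336.0], 0.74), ([312.0, 258.0, 332.0, 278.0], 0.72)]
scene slide_base [([268.0, 248.0, 432.0, 385.0], 0.88)]
scene deck [([275.0, 250.0, 386.0, 338.0], 0.81)]
side truffle [([303.0, 247.0, 328.0, 262.0], 0.73), ([228.0, 279.0, 248.0, 296.0], 0.57), ([305.0, 201.0, 336.0, 231.0], 0.56)]
side slide_base [([269.0, 236.0, 374.0, 371.0], 0.76)]
side deck [([277.0, 240.0, 355.0, 330.0], 0.8)]
```

View pics/scene0.png

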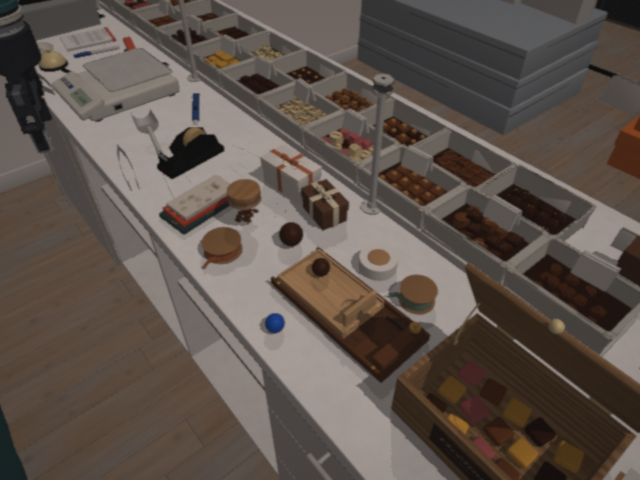

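View pics/side0.png

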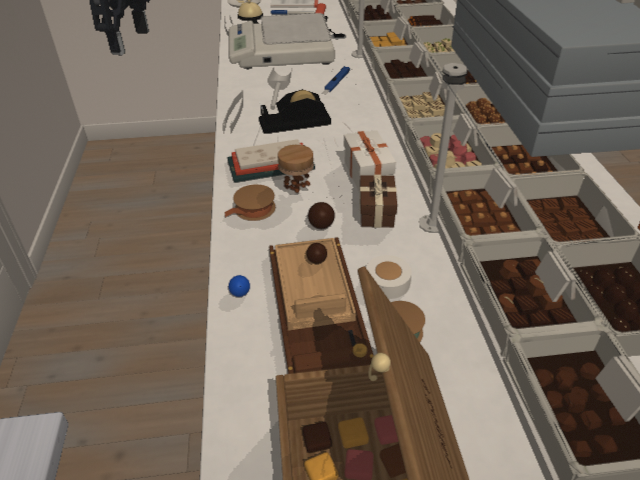

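In the scene picture there are three balls: blue at (275,323), a dark one on the counter at (291,234), and a smaller dark one on the tray at (320,267). The tray ball is the non-blue, smaller one, so it is the one meant. I'll confirm it in a crop and use the same crop to pick out the slide corners.

```bash
cat > h.py <<'E'
import numpy as np,cv2
def cam(n):
    f=np.load(n+'.npz');R,_=cv2.Rodrigues(f['rvec']);return f['K'],R,f['tvec'].ravel()
def onz(n,uv,z):
    K,R,t=cam(n);d=R.T@np.linalg.solve(K,[uv[0],uv[1],1.]);c=-R.T@t
    return c+d*(z-c[2])/d[2]
def tri(u1,u2):
    A=[];b=[]
    for n,uv in(('scene',u1),('side',u2)):
        K,R,t=cam(n);P=K@np.c_[R,t]
        for i in(0,1):r=uv[i]*P[2]-P[i];A.append(r[:3]);b.append(-r[3])
    return np.linalg.lstsq(np.array(A),np.array(b),rcond=None)[0]
E
python3 - <<'E'
import cv2,numpy as np
from h import *
a=np.load('scene.npz')['frame'];b=np.load('side.npz')['frame']
x=cv2.resize(a[210:390,255:440],None,fx=2.16,fy=3,interpolation=2)
x=cv2.resize(a[215:385,255:435],(400*1,378),interpolation=2)
cv2.imwrite('pics/c1.png',cv2.resize(a[215:385,255:435],None,fx=3.5,fy=3.5,interpolation=2))
cv2.imwrite('pics/c2.png',cv2.resize(b[195:375,225:425],None,fx=3.3,fy=3.3,interpolation=2)[:600])
for nm,u,v in(('tray',(322,268),(316.5,253)),('big',(291.5,233.5),(320.5,216)),('blue',(275,323),(239,286))):
    print(nm,tri(u,v).round(4))
print(onz('scene',(321,267),.04),onz('side',(316.5,253),.04))
E
```

```text
tray [0.4831 0.3504 0.0458]
big [0.5025 0.4621 0.0279]
blue [0.3663 0.3248 0.0189]
[0.485972   0.35654306 0.04      ] [0.48393421 0.35737907 0.04      ]
```

View pics/c1.png

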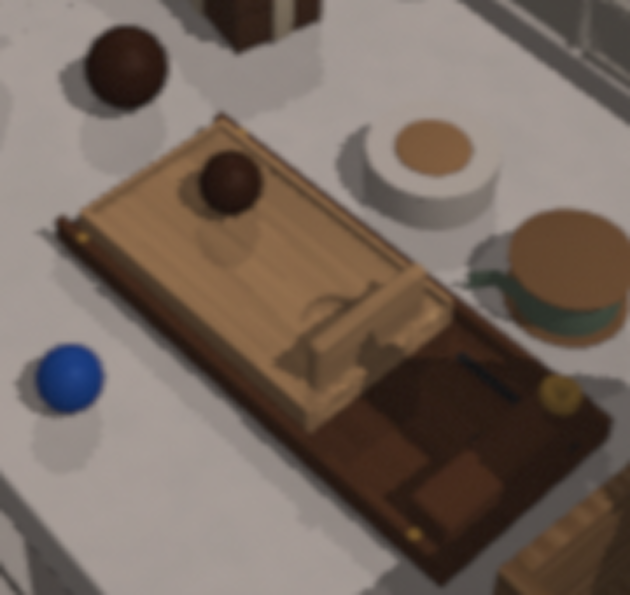

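View pics/c2.png

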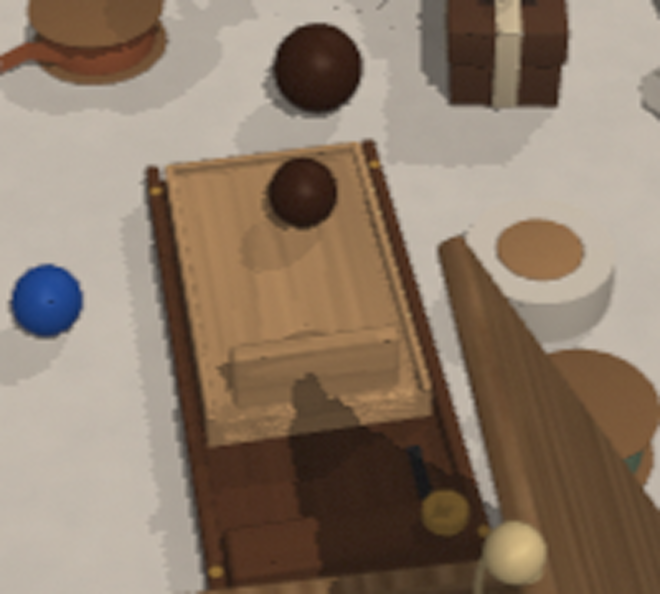

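The crops confirm it: the ball on the tray is clearly smaller than the one on the counter, and neither is blue. The slide runs down-right in the scene picture, with the stop at the far end. Next I'll fit the slide and tray pose from the corners.

```bash
python3 - <<'E'
from h import *
from scipy.optimize import least_squares
A=lambda p:np.array(p)/3.5+[255,215]
B=lambda p:np.array(p)/3.3+[225,195]
# (view,pixel, x,y,z, ontray)
O=[('scene',A((62,219)),-.13,-.056,.02,0),('scene',A((221,115)),-.13,.056,.02,0),('scene',A((610,418)),.13,.056,.02,0),('scene',A((441,583)),.13,-.056,.0,0),
('side',B((153,168)),-.13,-.056,.02,0),('side',B((370,141)),-.13,.056,.02,0),
('scene',A((81,213)),-.08,-.047,.028,1),('scene',A((224,121)),-.08,.047,.028,1),
('scene',A((312,330)),.065,-.035,.054,1),('scene',A((415,264)),.065,.035,.054,1),
('side',B((168,167)),-.08,-.047,.028,1),('side',B((362,147)),-.08,.047,.028,1),
('side',B((230,348)),.065,-.035,.054,1),('side',B((397,330)),.065,.035,.054,1)]
def res(p):
    r=[]
    for n,uv,x,y,z,t in O:
        x=x+t*p[3];c,s=np.cos(p[2]),np.sin(p[2])
        K,R,T=cam(n);q=K@(R@[p[0]+c*x-s*y,p[1]+s*x+c*y,z]+T);r+=list(q[:2]/q[2]-uv)
    return np.array(r)
s=least_squares(res,[.46,.3,-1.6,-.04],loss='soft_l1')
print(s.x,np.degrees(s.x[2]));print(res(s.x).reshape(-1,2).round(1))
p=s.x;c,sn=np.cos(p[2]),np.sin(p[2]);M=np.array([[c,sn],[-sn,c]])
for w in(onz('scene',(321,267),.04),onz('side',(316.5,253),.04)):
    print('truffle in deck',M@(w[:2]-p[:2])-[p[3],0])
print('deck',p[:2]+M.T@[p[3],0],'pocket',p[:2]+M.T@[p[3]+.048,0])
E
```

```text
[ 0.4767412   0.28042439 -1.51952297 -0.03755837] -87.06225290831513
[[-3.2  0. ]
 [ 0.1 -1.6]
 [ 2.2  0.5]
 [-0.2  4.5]
 [-2.2 -0.6]
 [ 1.9 -1. ]
 [-0.2  0. ]
 [ 0.2 -0.4]
 [-0.8  4.5]
 [ 1.6 -0.7]
 [-0.5  0.3]
 [ 0.2 -0.9]
 [ 0.1  0.5]
 [ 1.  -1.1]]
truffle in deck [-0.03798718  0.01311982]
truffle in deck [-0.03892653  0.01112755]
deck [0.4748163 0.3179334] pocket [0.47727634 0.26999648]
```

>>> {"op": "arm_command", "data": {
  "steps": [
    {"hand": 0.77, "dx": -33.4, "dy": -17.8, "dz": 0, "turn": 7},
    {"hand": 0.77, "dx": -66.8, "dy": -35.6, "dz": 0, "turn": 14},
    {"hand": 0.77, "dx": -100, "dy": -53.5, "dz": 0, "turn": 21},
    {"hand": 0.77, "dx": -133.5, "dy": -71, "dz": 0, "turn": 28},
    {"hand": 0.77, "dx": -167, "dy": -89, "dz": 0, "turn": 35}
  ],
  "squeeze": 20
}}

```text
time: 0.82
tcp_pos: [0.3506, 0.5558, 0.2316]
orientation: [[-0.606, 0.796, 0.0], [0.796, 0.606, 0.001], [0.0, 0.001, -1.0]]
force: [0.6, 1.5, 1.2]
grip_width: 0.301
grasp_force: 0.0
```

>>> {"op": "arm_command", "data": {
  "steps": [
    {"hand": 0.77, "dx": -37.5, "dy": 4.5, "dz": 10, "turn": 7},
    {"hand": 0.77, "dx": -75, "dy": 9, "dz": 20, "turn": 14},
    {"hand": 0.77, "dx": -112.5, "dy": 13.5, "dz": 30, "turn": 21},
    {"hand": 0.77, "dx": -150, "dy": 18, "dz": 40, "turn": 28},
    {"hand": 0.77, "dx": -187.5, "dy": 22.5, "dz": 50, "turn": 34.7}
  ]
}}

```text
time: 1.23
tcp_pos: [0.4829, 0.421, 0.1812]
orientation: [[-0.045, 0.999, 0.0], [0.999, 0.045, 0.001], [0.001, 0.0, -1.0]]
force: [-0.2, -0.3, -0.0]
grip_width: 0.23
grasp_force: 0.0
```

```bash
python3 - <<'E'
from rig import robot
import cv2,numpy as np
s=robot.state();f=robot.grab_frame('wrist');s2=robot.state()
print(s['time'],s['tcp_pos'],s2['tcp_pos'],s2['orientation'],s2['force'],s2['grip_width'],s2['joint_pos'])
print(f['tool_from_camera'],f['K'])
np.savez('w1.npz',frame=f['frame'],K=f['K'],T=f['tool_from_camera'],p=s2['tcp_pos'],R=s2['orientation'])
cv2.imwrite('pics/w1.png',f['frame'])
for q in('truffle','deck','slide_base'):
    print(q,[(np.round(d['extent'],1).tolist(),round(d['conf'],2)) for d in robot.look_for(q,'wrist')])
E
```

```text
1.2333 [0.48285022 0.4209648  0.18123802] [0.48969602 0.41112845 0.17986984] [[-0.02971117  0.99954666  0.0048705 ]
 [ 0.99952978  0.02974691 -0.00743847]
 [-0.00757998  0.0046472  -0.99996047]] [ 4.45473144 -5.92784187 -0.1093746 ] 0.23227618975262346 [-59.14636296  32.66290613  21.5695366  106.70883148 -15.94848604
  43.67844812 -27.34479659]
[[ 9.56964330e-04 -9.60996856e-01 -2.76557637e-01  7.18225423e-02]
 [ 9.99999154e-01  6.75900178e-04  1.11161484e-03 -4.27792393e-04]
 [-8.81333010e-04 -2.76558467e-01  9.60996690e-01 -1.41258898e-01]
 [ 0.00000000e+00  0.00000000e+00  0.00000000e+00  1.00000000e+00]] [[336.87697717   0.         319.89933391]
 [  0.         336.87697717 237.77881329]
 [  0.           0.           1.        ]]
truffle [([304.2, 273.9, 341.1, 312.9], 0.9), ([182.2, 288.5, 215.8, 323.5], 0.9), ([319.4, 142.1, 375.0, 193.7], 0.67)]
deck [([255.0, 234.0, 357.3, 398.3], 0.7)]
slide_base []
```

View pics/w1.png

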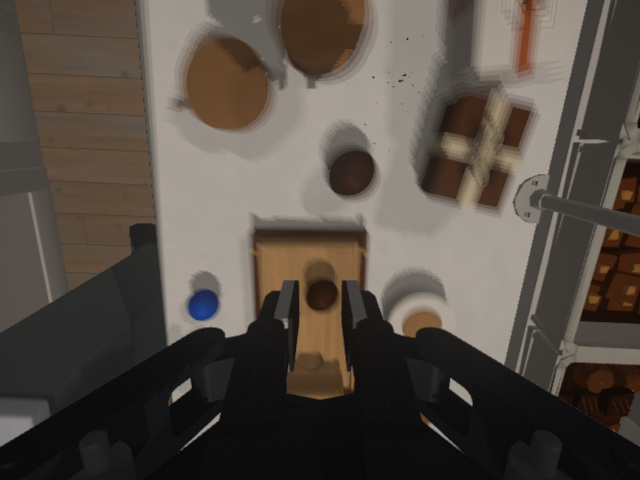

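The wrist picture was taken while the arm was still moving. It shows the tray at columns 253-367 with its open-end edge near row 232, the truffle at (322,294), the big ball at (351,172) and the blue one at (203,305). I'll let the arm settle and measure again.

>>> {"op": "arm_command", "data": {
  "steps": [
    {"hand": 0.77, "dx": 0, "dy": 0, "dz": 0, "turn": 0},
    {"hand": 0.77, "dx": 0, "dy": 0, "dz": 0, "turn": 0},
    {"hand": 0.77, "dx": 0, "dy": 0, "dz": 0, "turn": 0}
  ]
}}

```text
time: 1.68
tcp_pos: [0.4805, 0.4241, 0.1816]
orientation: [[-0.054, 0.999, -0.0], [0.999, 0.054, 0.001], [0.001, -0.0, -1.0]]
force: [0.0, -0.1, 0.5]
grip_width: 0.23
grasp_force: 0.0
```

```bash
cat > w.py <<'E'
from rig import robot
import cv2,numpy as np
def look(name):
    s=robot.state();f=robot.grab_frame('wrist')
    cv2.imwrite('pics/%s.png'%name,f['frame'])
    def onz(uv,z):
        T=f['tool_from_camera'];R=np.array(s['orientation'])
        d=R@T[:3,:3]@np.linalg.solve(f['K'],[uv[0],uv[1],1.]);c=np.array(s['tcp_pos'])+R@T[:3,3]
        return c+d*(z-c[2])/d[2]
    return s,f,onz
E
python3 - <<'E'
from w import *
s,f,onz=look('w2')
print(s['time'],s['tcp_pos'],s['orientation'],s['force'])
for d in robot.look_for('truffle','wrist'):
    e=d['extent'];print(np.round(e,1),d['conf'],onz(((e[0]+e[2])/2,(e[1]+e[3])/2),.04).round(4))
cv2.imwrite('pics/w2c.png',cv2.resize(f['frame'][210:400,220:420],None,fx=3.1,fy=3.1,interpolation=2))
E
```

```text
1.6833 [0.48051692 0.42409138 0.18157724] [[-5.40886272e-02  9.98536059e-01 -3.98844615e-04]
 [ 9.98535231e-01  5.40891124e-02  1.32708709e-03]
 [ 1.34671747e-03 -3.26480081e-04 -9.99999040e-01]] [ 0.04880514 -0.05841514  0.49595496]
[324.4 148.3 376.2 197.3] 0.85 [0.5029 0.472  0.04  ]
[185.3 294.1 217.6 324.4] 0.65 [0.3747 0.3396 0.04  ]
[256.6 236.2 358.5 398.1] 0.48 [0.4736 0.3369 0.04  ]
```

View pics/w2c.png

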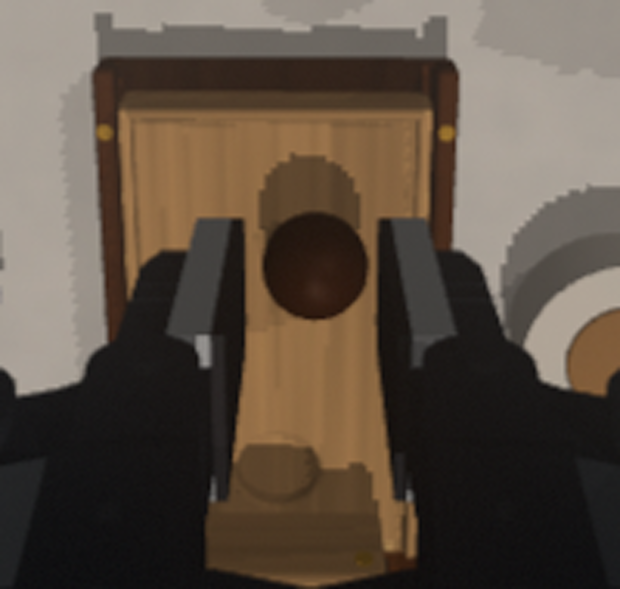

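In the crop the truffle's centre is at (315,265), i.e. full-frame (321.6,295.5). The tray's open-end rim corners are at (121,107) and (432,107), the pocket is around (278,468), and the back-rest top is at row 515.

```bash
python3 - <<'E'
from w import *
s,f,onz=look('w3')
P=lambda x,y:(x/3.1+220,y/3.1+210)
r=lambda *a:onz(P(*a[:2]),a[2])[:2]*1e3
L,R=r(121,107,.028),r(432,107,.028)
print('rim L,R',L,R,'w',np.linalg.norm(R-L),'yaw',np.degrees(np.arctan2(*(R-L)[::-1]))-90)
a,b,c,d=r(95,65,.02),r(457,65,.02),r(112,340,.02),r(455,250,.02)
print('rails',a,b,'w',np.linalg.norm(a-b),c,d,[np.degrees(np.arctan2(*(q-p)[::-1])) for p,q in((a,c),(b,d))])
print('tray left edge',np.degrees(np.arctan2(*(r(130,290,.028)-L)[::-1])))
print('truffle',r(315,265,.04),'pocket',r(278,468,.024),'rest',r(207,515,.054),r(383,515,.054))
E
```

```text
rim L,R [426.19727799 401.19522089] [517.94369017 406.13572523] w 91.87933788575961 yaw -86.91762432373177
rails [416.98513322 411.4265647 ] [525.4157852  417.26950996] w 108.58796571528379 [422.25353103 319.33912562] [530.39988976 356.98712405] [np.float64(-86.72563083880567), np.float64(-85.27357609019383)]
tray left edge -87.06361550919041
truffle [485.86435753 359.05169098] pocket [478.18911979 276.94141842] rest [457.27291063 281.11526078] [510.63167654 283.96679711]
```

>>> {"op": "arm_command", "data": {
  "steps": [
    {"hand": 0.77, "dx": -12, "dy": 0, "dz": 30, "turn": 0},
    {"hand": 0.77, "dx": -20, "dy": 1, "dz": 60, "turn": 0},
    {"hand": 0.77, "dx": -25, "dy": 1.6, "dz": 85, "turn": 0},
    {"hand": 0.77, "dx": -27, "dy": 1.6, "dz": 105, "turn": 0},
    {"hand": 0.77, "dx": -28, "dy": 1.6, "dz": 120, "turn": 0}
  ]
}}

```text
time: 2.25
tcp_pos: [0.4839, 0.3933, 0.0595]
orientation: [[-0.051, 0.999, -0.002], [0.999, 0.051, -0.002], [-0.002, -0.002, -1.0]]
force: [0.9, -0.2, -0.8]
grip_width: 0.231
grasp_force: 0.0
```

>>> {"op": "arm_command", "data": {
  "steps": [
    {"hand": 0.77, "dx": 0, "dy": 0, "dz": 10, "turn": 0},
    {"hand": 0.77, "dx": 0, "dy": 0, "dz": 18, "turn": 0},
    {"hand": 0.77, "dx": 0, "dy": 0, "dz": 24, "turn": 0},
    {"hand": 0.77, "dx": 0, "dy": 0, "dz": 29, "turn": 0},
    {"hand": 0.77, "dx": 0, "dy": 0, "dz": 29, "turn": 0}
  ]
}}

```text
time: 2.67
tcp_pos: [0.4847, 0.3945, 0.0319]
orientation: [[-0.051, 0.999, -0.0], [0.999, 0.051, -0.0], [-0.0, -0.0, -1.0]]
force: [-0.2, -0.2, 0.0]
grip_width: 0.229
grasp_force: 0.0
```

```bash
python3 - <<'E'
from w import *
s,f,onz=look('w4')
print(s['time'],s['tcp_pos'],s['force'],s['grip_width'])
for d in robot.look_for('truffle','wrist'):
    e=d['extent'];print(np.round(e,1),d['conf'],onz(((e[0]+e[2])/2,(e[1]+e[3])/2),.04).round(4))
E
```

```text
2.6667 [0.48467257 0.3944785  0.03193519] [-0.19865155 -0.2151008   0.03625296] 0.22948374187751486
[285.3 339.9 354.4 401. ] 0.79 [0.486  0.3639 0.04  ]
[324.   74.  432.9 188.2] 0.75 [0.5026 0.4709 0.04  ]
```

View pics/w4.png

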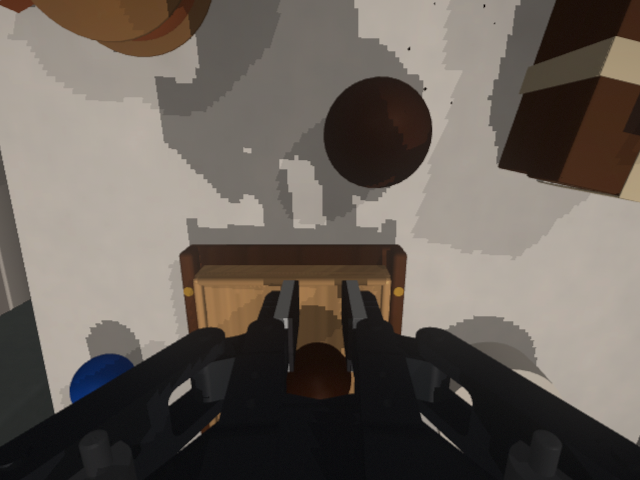

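The fingers straddle the line just behind the truffle, which is at (320,370), centred between the pads at columns 285 and 355, and nothing is being touched. Now I'll ease forward.

>>> {"op": "arm_command", "data": {
  "steps": [
    {"hand": 0.77, "dx": -2.5, "dy": 0, "dz": 0, "turn": 0},
    {"hand": 0.77, "dx": -5, "dy": 0, "dz": 0, "turn": 0},
    {"hand": 0.77, "dx": -7.5, "dy": 0, "dz": 0.5, "turn": 0},
    {"hand": 0.77, "dx": -10, "dy": 0, "dz": 1.5, "turn": 0},
    {"hand": 0.77, "dx": -12, "dy": 0, "dz": 2.5, "turn": 0}
  ]
}}

```text
time: 3.18
tcp_pos: [0.4856, 0.3817, 0.03]
orientation: [[-0.05, 0.999, 0.0], [0.999, 0.05, 0.0], [0.0, 0.0, -1.0]]
force: [0.4, 0.2, 0.6]
grip_width: 0.232
grasp_force: 0.1
```

>>> {"op": "arm_command", "data": {
  "steps": [
    {"hand": 0.77, "dx": -2, "dy": -0.3, "dz": 0.5, "turn": 0},
    {"hand": 0.77, "dx": -4, "dy": -0.6, "dz": 1, "turn": 0},
    {"hand": 0.77, "dx": -6, "dy": -0.9, "dz": 1.5, "turn": 0},
    {"hand": 0.77, "dx": -8, "dy": -1.2, "dz": 1.5, "turn": 0},
    {"hand": 0.77, "dx": -10, "dy": -1.5, "dz": 1.5, "turn": 0}
  ]
}}

```text
time: 3.6
tcp_pos: [0.4844, 0.372, 0.0282]
orientation: [[-0.051, 0.999, -0.0], [0.999, 0.051, -0.0], [-0.0, -0.0, -1.0]]
force: [-0.4, -0.5, 0.0]
grip_width: 0.232
grasp_force: 0.0
```

>>> {"op": "arm_command", "data": {
  "steps": [
    {"hand": 0.77, "dx": -2, "dy": -0.3, "dz": 0, "turn": 0},
    {"hand": 0.77, "dx": -4, "dy": -0.6, "dz": 0, "turn": 0},
    {"hand": 0.77, "dx": -6, "dy": -0.9, "dz": 0, "turn": 0},
    {"hand": 0.77, "dx": -8, "dy": -1.2, "dz": 0, "turn": 0},
    {"hand": 0.77, "dx": -10, "dy": -1.5, "dz": 0, "turn": 0}
  ]
}}

```text
time: 4.02
tcp_pos: [0.4835, 0.3619, 0.0283]
orientation: [[-0.05, 0.999, 0.0], [0.999, 0.05, -0.0], [-0.0, 0.0, -1.0]]
force: [0.3, -0.0, 0.7]
grip_width: 0.23
grasp_force: 0.0
```

```bash
python3 - <<'E'
from w import *
s,f,onz=look('w5')
print(s['time'],s['tcp_pos'],s['force'],s['grip_width'])
for c in('wrist','scene'):
  if c=='scene':robot.grab_frame(c)
  for d in robot.look_for('truffle',c):
    e=d['extent'];print(c,np.round(e,1),d['conf'],onz(((e[0]+e[2])/2,(e[1]+e[3])/2),.04).round(4) if c=='wrist' else '')
E
```

```text
4.0167 [0.48346741 0.36187327 0.02832774] [ 0.33457623 -0.02665202  0.73428617] 0.23005986580903817
wrist [ 56.  306.5 129.8 369.2] 0.9 [0.3846 0.3458 0.04  ]
wrist [330.6   0.  451.1 108.1] 0.86 [0.5026 0.4637 0.04  ]
wrist [287.4 321.3 352.5 398.1] 0.62 [0.4844 0.3397 0.04  ]
scene [266.3 309.8 287.3 333.3] 0.66 
scene [316.  265.8 337.4 284.1] 0.55 
scene [280.9 223.6 295.7 240.9] 0.49
```

>>> {"op": "arm_command", "data": {
  "steps": [
    {"hand": 0.77, "dx": -2, "dy": -0.3, "dz": 0, "turn": 0},
    {"hand": 0.77, "dx": -4, "dy": -0.6, "dz": 0, "turn": 0},
    {"hand": 0.77, "dx": -6, "dy": -0.9, "dz": 0, "turn": 0},
    {"hand": 0.77, "dx": -8, "dy": -1.2, "dz": 0, "turn": 0},
    {"hand": 0.77, "dx": -10, "dy": -1.5, "dz": 0, "turn": 0}
  ]
}}

```text
time: 4.63
tcp_pos: [0.4825, 0.3517, 0.0283]
orientation: [[-0.05, 0.999, -0.0], [0.999, 0.05, -0.0], [-0.0, -0.0, -1.0]]
force: [0.5, -0.4, -0.4]
grip_width: 0.228
grasp_force: 0.0
```

>>> {"op": "arm_command", "data": {
  "steps": [
    {"hand": 0.77, "dx": -2, "dy": -0.3, "dz": 0, "turn": 0},
    {"hand": 0.77, "dx": -4, "dy": -0.6, "dz": 0, "turn": 0},
    {"hand": 0.77, "dx": -6, "dy": -0.9, "dz": 0, "turn": 0},
    {"hand": 0.77, "dx": -8, "dy": -1.2, "dz": 0, "turn": 0},
    {"hand": 0.77, "dx": -10, "dy": -1.5, "dz": 0, "turn": 0}
  ]
}}

```text
time: 5.05
tcp_pos: [0.4815, 0.3418, 0.0283]
orientation: [[-0.051, 0.999, 0.0], [0.999, 0.051, 0.0], [0.0, 0.0, -1.0]]
force: [0.6, 0.1, 0.0]
grip_width: 0.226
grasp_force: 0.0
```

>>> {"op": "arm_command", "data": {
  "steps": [
    {"hand": 0.77, "dx": -2, "dy": -0.3, "dz": 0, "turn": 0},
    {"hand": 0.77, "dx": -4, "dy": -0.6, "dz": 0, "turn": 0},
    {"hand": 0.77, "dx": -6, "dy": -0.9, "dz": 0, "turn": 0},
    {"hand": 0.77, "dx": -8, "dy": -1.2, "dz": 0, "turn": 0},
    {"hand": 0.77, "dx": -10, "dy": -1.5, "dz": 0, "turn": 0}
  ]
}}

```text
time: 5.47
tcp_pos: [0.4805, 0.3317, 0.0283]
orientation: [[-0.051, 0.999, 0.0], [0.999, 0.051, 0.0], [0.0, 0.0, -1.0]]
force: [0.1, 0.4, 1.1]
grip_width: 0.228
grasp_force: 0.0
```

```bash
python3 - <<'E'
from w import *
s,f,onz=look('w6')
print(s['time'],s['tcp_pos'],s['force'],s['grip_width'])
A=robot.grab_frame('scene')['frame'];B=robot.grab_frame('side')['frame']
a=cv2.resize(A[230:360,265:395],(400,400),interpolation=2);b=cv2.resize(B[230:360,260:390],(400,400),interpolation=2)
cv2.imwrite('pics/c6.png',np.hstack([a,b]))
E
```

```text
5.4667 [0.4804752  0.33172405 0.02832859] [0.05916779 0.35254666 1.07541962] 0.2280069718223857
```

View pics/c6.png

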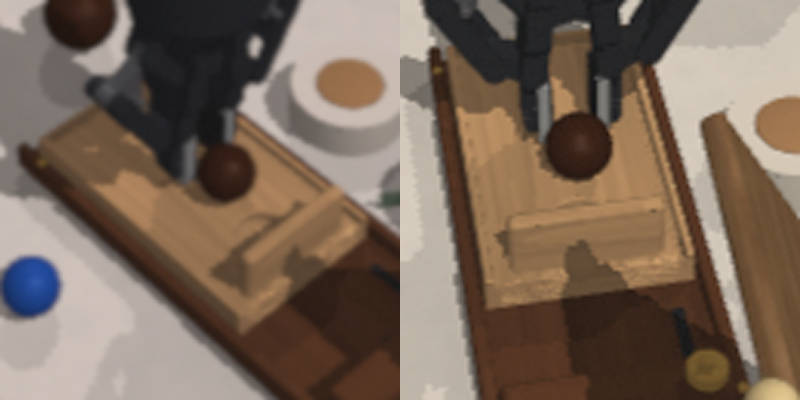

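The cropped pair shows the truffle cradled at (227,172) and (579,145), midway across the tray and heading for the pocket in front of the back rest. Continuing.

>>> {"op": "arm_command", "data": {
  "steps": [
    {"hand": 0.77, "dx": -2, "dy": -0.3, "dz": 0, "turn": 0},
    {"hand": 0.77, "dx": -4, "dy": -0.6, "dz": 0, "turn": 0},
    {"hand": 0.77, "dx": -6, "dy": -0.9, "dz": 0, "turn": 0},
    {"hand": 0.77, "dx": -8, "dy": -1.2, "dz": 0, "turn": 0},
    {"hand": 0.77, "dx": -10, "dy": -1.5, "dz": 0, "turn": 0}
  ]
}}

```text
time: 6.03
tcp_pos: [0.4795, 0.3216, 0.0283]
orientation: [[-0.05, 0.999, 0.0], [0.999, 0.05, -0.0], [-0.0, 0.0, -1.0]]
force: [-1.1, -0.3, -0.6]
grip_width: 0.229
grasp_force: 0.0
```

>>> {"op": "arm_command", "data": {
  "steps": [
    {"hand": 0.77, "dx": -2, "dy": -0.3, "dz": 0, "turn": 0},
    {"hand": 0.77, "dx": -4, "dy": -0.6, "dz": 0, "turn": 0},
    {"hand": 0.77, "dx": -6, "dy": -0.9, "dz": 0, "turn": 0},
    {"hand": 0.77, "dx": -7.5, "dy": -1.2, "dz": 0, "turn": 0},
    {"hand": 0.77, "dx": -9, "dy": -1.4, "dz": 0, "turn": 0}
  ]
}}

```text
time: 6.45
tcp_pos: [0.4785, 0.3126, 0.0283]
orientation: [[-0.05, 0.999, -0.0], [0.999, 0.05, -0.0], [-0.0, -0.0, -1.0]]
force: [-0.9, -0.1, -0.2]
grip_width: 0.232
grasp_force: 0.0
```

>>> {"op": "arm_command", "data": {
  "steps": [
    {"hand": 0.77, "dx": -1, "dy": -0.1, "dz": 0, "turn": 0},
    {"hand": 0.77, "dx": -2, "dy": -0.3, "dz": 0, "turn": 0},
    {"hand": 0.77, "dx": -3, "dy": -0.4, "dz": 0, "turn": 0},
    {"hand": 0.77, "dx": -4, "dy": -0.6, "dz": 0, "turn": 0},
    {"hand": 0.77, "dx": -5, "dy": -0.7, "dz": 0, "turn": 0}
  ]
}}

```text
time: 6.87
tcp_pos: [0.4781, 0.3077, 0.0283]
orientation: [[-0.051, 0.999, 0.0], [0.999, 0.051, 0.0], [0.0, 0.0, -1.0]]
force: [-0.4, 0.5, 0.0]
grip_width: 0.23
grasp_force: 0.0
```

```bash
python3 - <<'E'
from w import *
s=robot.state()
print(s['time'],s['tcp_pos'],s['force'],s['grip_width'])
A=robot.grab_frame('scene')['frame'];B=robot.grab_frame('side')['frame']
a=cv2.resize(A[230:360,265:395],(400,400),interpolation=2);b=cv2.resize(B[230:360,260:390],(400,400),interpolation=2)
cv2.imwrite('pics/c7.png',np.hstack([a,b]))
E
```

```text
6.8667 [0.47808898 0.3077307  0.02831433] [-0.40213446  0.45552579  0.00665439] 0.229950168216592
```

View pics/c7.png

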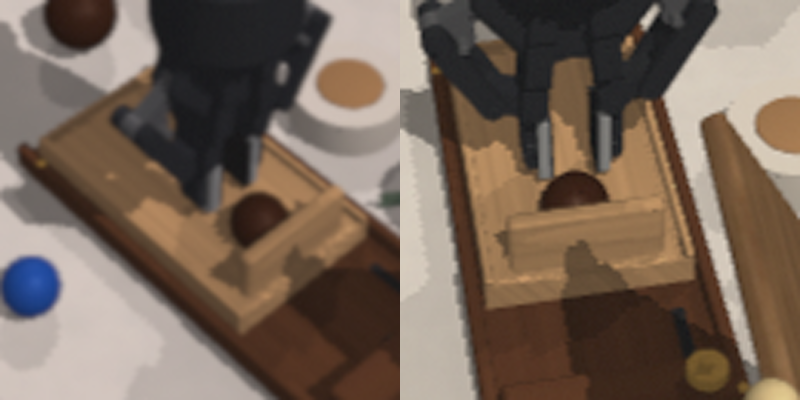

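```bash
python3 - <<'E'
from h import *
p=np.array([.4767,.2804]);yaw=np.radians(-87.06);c,s=np.cos(yaw),np.sin(yaw)
for n,o in(('scene',(265,230)),('side',(260,230))):
    K,R,T=cam(n)
    for nm,x,y,z in(('pocket',.048,0,.034),('top',.048,0,.050),('unseated',.042,0,.040),('untop',.042,0,.056),('restL',.065,-.035,.054),('restR',.065,.035,.054)):
        x-=.0376;q=K@(R@[p[0]+c*x-s*y,p[1]+s*x+c*y,z]+T);u=(q[:2]/q[2]-o)*400/130+([400,0] if n=='side' else [0,0]);print(n,nm,u.round())
E
```

```text
scene pocket [265. 225.]
scene top [267. 206.]
scene unseated [258. 211.]
scene untop [259. 191.]
scene restL [241. 258.]
scene restR [339. 184.]
side pocket [581. 211.]
side top [580. 186.]
side unseated [579. 192.]
side untop [578. 167.]
side restL [507. 218.]
side restR [665. 197.]
```

The truffle is at about (259,220) and (574,203) in the pair. It has rolled slightly ahead of the fingers and lies within a few mm of the predicted seat. I'll advance slowly to feel for it.

>>> {"op": "arm_command", "data": {
  "steps": [
    {"hand": 0.77, "dx": -1, "dy": -0.2, "dz": 0, "turn": 0},
    {"hand": 0.77, "dx": -2, "dy": -0.4, "dz": 0, "turn": 0},
    {"hand": 0.77, "dx": -3, "dy": -0.6, "dz": 0, "turn": 0},
    {"hand": 0.77, "dx": -4, "dy": -0.8, "dz": 0, "turn": 0},
    {"hand": 0.77, "dx": -5, "dy": -1, "dz": 0, "turn": 0}
  ]
}}

```text
time: 7.38
tcp_pos: [0.4773, 0.3026, 0.0283]
orientation: [[-0.051, 0.999, 0.0], [0.999, 0.051, -0.0], [-0.0, 0.0, -1.0]]
force: [-0.0, -0.6, 0.7]
grip_width: 0.231
grasp_force: 0.0
```

>>> {"op": "arm_command", "data": {
  "steps": [
    {"hand": 0.77, "dx": -1, "dy": -0.1, "dz": 0, "turn": 0},
    {"hand": 0.77, "dx": -2, "dy": -0.3, "dz": 0, "turn": 0},
    {"hand": 0.77, "dx": -3, "dy": -0.4, "dz": 0, "turn": 0}
  ]
}}

```text
time: 7.63
tcp_pos: [0.4771, 0.2996, 0.0283]
orientation: [[-0.05, 0.999, 0.0], [0.999, 0.05, -0.0], [-0.0, 0.0, -1.0]]
force: [-0.4, 0.3, -0.6]
grip_width: 0.232
grasp_force: 0.0
```

>>> {"op": "arm_command", "data": {
  "steps": [
    {"hand": 0.77, "dx": -1, "dy": 0, "dz": 0, "turn": 0},
    {"hand": 0.77, "dx": -2, "dy": 0, "dz": 0, "turn": 0},
    {"hand": 0.77, "dx": -3, "dy": 0, "dz": 0, "turn": 0}
  ]
}}

```text
time: 7.88
tcp_pos: [0.4772, 0.2973, 0.0283]
orientation: [[-0.051, 0.999, -0.0], [0.999, 0.051, 0.001], [0.001, 0.0, -1.0]]
force: [-0.7, 2.4, 0.6]
grip_width: 0.227
grasp_force: 1.2
```

I feel contact at about 2.4 N, right where the seated truffle should be. I'll use the saved images to estimate where the stop is, so I know how far I can go at a faster pace.

```bash
python3 - <<'E'
from h import *
p=np.array([.4767,.2804]);yaw=np.radians(-87.06);c,s=np.cos(yaw),np.sin(yaw);M=np.array([[c,s],[-s,c]])
A=lambda *p:np.array(p)/3.5+[255,215]
B=lambda *p:np.array(p)/3.3+[225,195]
loc=lambda w:((M@(w[:2]-p)*1e3).round(1),w[2].round(3))
print('screw',loc(tri(A(560,393),B(445,512))))
print('block front top',loc(onz('scene',A(410,490),.034)),loc(onz('scene',A(465,452),.034)),loc(onz('side',B(226,530),.034)),loc(onz('side',B(315,518),.034)))
print('tray front at',-37.6+80)
E
```

```text
screw (array([111.2,  35.5]), np.float64(0.039))
block front top (array([ 98.6, -44.8]), np.float64(0.034)) (array([101.5, -14. ]), np.float64(0.034)) (array([100.9, -47.4]), np.float64(0.034)) (array([101.5, -13.2]), np.float64(0.034))
tray front at 42.4
```

>>> {"op": "arm_command", "data": {
  "steps": [
    {"hand": 0.77, "dx": -1.5, "dy": 0, "dz": 0, "turn": 0},
    {"hand": 0.77, "dx": -3, "dy": 0, "dz": 0, "turn": 0},
    {"hand": 0.77, "dx": -4.5, "dy": 0, "dz": 0, "turn": 0},
    {"hand": 0.77, "dx": -6, "dy": 0, "dz": 0, "turn": 0}
  ]
}}

```text
time: 8.22
tcp_pos: [0.4774, 0.2913, 0.0284]
orientation: [[-0.051, 0.999, -0.0], [0.999, 0.051, 0.001], [0.001, -0.0, -1.0]]
force: [-1.5, 2.6, -0.7]
grip_width: 0.227
grasp_force: 1.5
```

>>> {"op": "arm_command", "data": {
  "steps": [
    {"hand": 0.77, "dx": -1.5, "dy": 0, "dz": 0, "turn": 0},
    {"hand": 0.77, "dx": -3, "dy": 0, "dz": 0, "turn": 0},
    {"hand": 0.77, "dx": -4.5, "dy": 0, "dz": 0, "turn": 0}
  ]
}}

```text
time: 8.47
tcp_pos: [0.4777, 0.2861, 0.0283]
orientation: [[-0.05, 0.999, -0.0], [0.999, 0.05, -0.0], [-0.0, -0.0, -1.0]]
force: [-1.1, 3.3, 0.0]
grip_width: 0.227
grasp_force: 1.5
```

>>> {"op": "arm_command", "data": {
  "steps": [
    {"hand": 0.77, "dx": -1.5, "dy": -0.2, "dz": 0, "turn": 0},
    {"hand": 0.77, "dx": -3, "dy": -0.3, "dz": 0, "turn": 0},
    {"hand": 0.77, "dx": -4.5, "dy": -0.4, "dz": 0, "turn": 0},
    {"hand": 0.77, "dx": -6, "dy": -0.4, "dz": 0, "turn": 0}
  ]
}}

```text
time: 8.8
tcp_pos: [0.4777, 0.28, 0.0283]
orientation: [[-0.05, 0.999, 0.0], [0.999, 0.05, -0.0], [-0.0, 0.0, -1.0]]
force: [-0.9, 2.7, 0.2]
grip_width: 0.229
grasp_force: 1.5
```

>>> {"op": "arm_command", "data": {
  "steps": [
    {"hand": 0.77, "dx": -1.5, "dy": 0, "dz": 0, "turn": 0},
    {"hand": 0.77, "dx": -3, "dy": 0, "dz": 0, "turn": 0},
    {"hand": 0.77, "dx": -4, "dy": 0, "dz": 0, "turn": 0}
  ]
}}

```text
time: 9.05
tcp_pos: [0.4779, 0.2759, 0.0283]
orientation: [[-0.05, 0.999, 0.0], [0.999, 0.05, -0.0], [-0.0, 0.0, -1.0]]
force: [-1.4, 2.6, -1.1]
grip_width: 0.232
grasp_force: 1.5
```

>>> {"op": "arm_command", "data": {
  "steps": [
    {"hand": 0.77, "dx": -1.5, "dy": -0.1, "dz": 0, "turn": 0},
    {"hand": 0.77, "dx": -3, "dy": -0.2, "dz": 0, "turn": 0},
    {"hand": 0.77, "dx": -4, "dy": -0.2, "dz": 0, "turn": 0}
  ]
}}

```text
time: 9.3
tcp_pos: [0.4779, 0.272, 0.0283]
orientation: [[-0.05, 0.999, 0.0], [0.999, 0.05, -0.0], [-0.0, 0.0, -1.0]]
force: [-1.3, 3.3, -0.0]
grip_width: 0.232
grasp_force: 1.5
```

>>> {"op": "arm_command", "data": {
  "steps": [
    {"hand": 0.77, "dx": -1.5, "dy": 0, "dz": 0, "turn": 0},
    {"hand": 0.77, "dx": -3, "dy": 0, "dz": 0, "turn": 0},
    {"hand": 0.77, "dx": -4, "dy": 0, "dz": 0, "turn": 0}
  ]
}}

```text
time: 9.55
tcp_pos: [0.4781, 0.2679, 0.0283]
orientation: [[-0.05, 0.999, -0.0], [0.999, 0.05, -0.0], [-0.0, -0.0, -1.0]]
force: [-1.3, 3.2, -0.5]
grip_width: 0.229
grasp_force: 1.5
```

>>> {"op": "arm_command", "data": {
  "steps": [
    {"hand": 0.77, "dx": -1.5, "dy": -0.1, "dz": 0, "turn": 0},
    {"hand": 0.77, "dx": -3, "dy": -0.2, "dz": 0, "turn": 0},
    {"hand": 0.77, "dx": -4, "dy": -0.2, "dz": 0, "turn": 0}
  ]
}}

```text
time: 9.8
tcp_pos: [0.4781, 0.2639, 0.0283]
orientation: [[-0.05, 0.999, 0.0], [0.999, 0.05, -0.0], [-0.0, 0.0, -1.0]]
force: [0.1, 2.4, -0.3]
grip_width: 0.235
grasp_force: 1.4
```

Travel is about 33 mm so far with a steady force near 3 N. From here I'll take single 3 mm calls and check the force after each.

>>> {"op": "arm_command", "data": {
  "steps": [
    {"hand": 0.77, "dx": -1, "dy": 0, "dz": 0, "turn": 0},
    {"hand": 0.77, "dx": -2, "dy": 0, "dz": 0, "turn": 0},
    {"hand": 0.77, "dx": -3, "dy": -0.1, "dz": 0, "turn": 0}
  ]
}}

```text
time: 10.05
tcp_pos: [0.4782, 0.2611, 0.0283]
orientation: [[-0.05, 0.999, 0.0], [0.999, 0.05, -0.0], [-0.0, 0.0, -1.0]]
force: [-0.9, 3.2, 0.7]
grip_width: 0.229
grasp_force: 1.4
```

>>> {"op": "arm_command", "data": {
  "steps": [
    {"hand": 0.77, "dx": -1, "dy": 0, "dz": 0, "turn": 0},
    {"hand": 0.77, "dx": -2, "dy": 0, "dz": 0, "turn": 0},
    {"hand": 0.77, "dx": -3, "dy": -0.1, "dz": 0, "turn": 0}
  ]
}}

```text
time: 10.3
tcp_pos: [0.4783, 0.2581, 0.0283]
orientation: [[-0.05, 0.999, 0.0], [0.999, 0.05, 0.0], [0.0, 0.0, -1.0]]
force: [-0.5, 3.4, 0.6]
grip_width: 0.228
grasp_force: 1.4
```

>>> {"op": "arm_command", "data": {
  "steps": [
    {"hand": 0.77, "dx": -1, "dy": 0, "dz": 0, "turn": 0},
    {"hand": 0.77, "dx": -2, "dy": 0, "dz": 0, "turn": 0},
    {"hand": 0.77, "dx": -3, "dy": -0.1, "dz": 0, "turn": 0}
  ]
}}

```text
time: 10.55
tcp_pos: [0.4783, 0.2551, 0.0283]
orientation: [[-0.051, 0.999, 0.0], [0.999, 0.051, 0.0], [0.0, 0.0, -1.0]]
force: [-0.7, 2.6, 0.4]
grip_width: 0.226
grasp_force: 1.4
```

>>> {"op": "arm_command", "data": {
  "steps": [
    {"hand": 0.77, "dx": -1, "dy": 0, "dz": 0, "turn": 0},
    {"hand": 0.77, "dx": -2, "dy": 0, "dz": 0, "turn": 0},
    {"hand": 0.77, "dx": -3, "dy": -0.1, "dz": 0, "turn": 0}
  ]
}}

```text
time: 10.8
tcp_pos: [0.4784, 0.2521, 0.0283]
orientation: [[-0.051, 0.999, 0.0], [0.999, 0.051, 0.0], [0.0, 0.0, -1.0]]
force: [1.2, 2.7, 0.5]
grip_width: 0.234
grasp_force: 1.4
```

>>> {"op": "arm_command", "data": {
  "steps": [
    {"hand": 0.77, "dx": -1, "dy": 0, "dz": 0, "turn": 0},
    {"hand": 0.77, "dx": -2, "dy": 0, "dz": 0, "turn": 0},
    {"hand": 0.77, "dx": -3, "dy": -0.1, "dz": 0, "turn": 0}
  ]
}}

```text
time: 11.05
tcp_pos: [0.4784, 0.2491, 0.0283]
orientation: [[-0.05, 0.999, 0.0], [0.999, 0.05, 0.0], [0.0, 0.0, -1.0]]
force: [-1.2, 2.3, 1.0]
grip_width: 0.228
grasp_force: 1.4
```

>>> {"op": "arm_command", "data": {
  "steps": [
    {"hand": 0.77, "dx": -1, "dy": 0, "dz": 0, "turn": 0},
    {"hand": 0.77, "dx": -2, "dy": 0, "dz": 0, "turn": 0},
    {"hand": 0.77, "dx": -3, "dy": -0.1, "dz": 0, "turn": 0}
  ]
}}

```text
time: 11.3
tcp_pos: [0.4785, 0.2461, 0.0283]
orientation: [[-0.051, 0.999, 0.0], [0.999, 0.051, 0.0], [0.0, 0.0, -1.0]]
force: [-0.6, 2.7, 1.0]
grip_width: 0.23
grasp_force: 1.4
```

>>> {"op": "arm_command", "data": {
  "steps": [
    {"hand": 0.77, "dx": -1, "dy": 0, "dz": 0, "turn": 0},
    {"hand": 0.77, "dx": -2, "dy": 0, "dz": 0, "turn": 0},
    {"hand": 0.77, "dx": -3, "dy": -0.1, "dz": 0, "turn": 0}
  ]
}}

```text
time: 11.55
tcp_pos: [0.4785, 0.2431, 0.0283]
orientation: [[-0.05, 0.999, 0.0], [0.999, 0.05, 0.0], [0.0, 0.0, -1.0]]
force: [-0.3, 3.6, 0.3]
grip_width: 0.232
grasp_force: 1.4
```

>>> {"op": "arm_command", "data": {
  "steps": [
    {"hand": 0.77, "dx": -1, "dy": 0, "dz": 0, "turn": 0},
    {"hand": 0.77, "dx": -2, "dy": 0, "dz": 0, "turn": 0}
  ]
}}

```text
time: 11.72
tcp_pos: [0.4786, 0.2411, 0.0283]
orientation: [[-0.051, 0.999, 0.0], [0.999, 0.051, 0.0], [-0.0, 0.0, -1.0]]
force: [-0.1, 2.8, 0.2]
grip_width: 0.228
grasp_force: 1.4
```

>>> {"op": "arm_command", "data": {
  "steps": [
    {"hand": 0.77, "dx": -1, "dy": 0, "dz": 0, "turn": 0},
    {"hand": 0.77, "dx": -2, "dy": 0, "dz": 0, "turn": 0}
  ]
}}

```text
time: 11.88
tcp_pos: [0.4786, 0.2393, 0.0283]
orientation: [[-0.051, 0.999, -0.0], [0.999, 0.051, 0.0], [0.0, -0.0, -1.0]]
force: [0.1, 3.6, 0.8]
grip_width: 0.232
grasp_force: 1.7
```

The pad force is up to 1.7 N and the motion is lagging, so the buffer is being touched. I'll ease on 1 mm at a time.

>>> {"op": "arm_command", "data": {
  "steps": [
    {"hand": 0.77, "dx": -0.5, "dy": 0, "dz": 0, "turn": 0},
    {"hand": 0.77, "dx": -1, "dy": 0, "dz": 0, "turn": 0}
  ]
}}

```text
time: 12.05
tcp_pos: [0.4787, 0.2386, 0.0283]
orientation: [[-0.051, 0.999, 0.0], [0.999, 0.051, 0.0], [0.0, 0.0, -1.0]]
force: [-0.9, 3.7, 0.3]
grip_width: 0.231
grasp_force: 1.9
```

>>> {"op": "arm_command", "data": {
  "steps": [
    {"hand": 0.77, "dx": -0.5, "dy": 0, "dz": 0, "turn": 0},
    {"hand": 0.77, "dx": -1, "dy": 0, "dz": 0, "turn": 0}
  ]
}}

```text
time: 12.22
tcp_pos: [0.4787, 0.2377, 0.0283]
orientation: [[-0.051, 0.999, 0.0], [0.999, 0.051, 0.001], [0.001, 0.0, -1.0]]
force: [-0.4, 4.7, 0.8]
grip_width: 0.23
grasp_force: 2.2
```

>>> {"op": "arm_command", "data": {
  "steps": [
    {"hand": 0.77, "dx": -0.5, "dy": 0, "dz": 0, "turn": 0},
    {"hand": 0.77, "dx": -1, "dy": 0, "dz": 0, "turn": 0}
  ]
}}

```text
time: 12.38
tcp_pos: [0.4787, 0.2373, 0.0284]
orientation: [[-0.051, 0.999, -0.0], [0.999, 0.051, 0.001], [0.001, -0.0, -1.0]]
force: [-0.9, 5.9, 1.6]
grip_width: 0.232
grasp_force: 3.1
```

>>> {"op": "arm_command", "data": {
  "steps": [
    {"hand": 0.77, "dx": -0.4, "dy": 0, "dz": 0, "turn": 0},
    {"hand": 0.77, "dx": -0.4, "dy": 0, "dz": 0, "turn": 0}
  ]
}}

```text
time: 12.55
tcp_pos: [0.4786, 0.2373, 0.0284]
orientation: [[-0.052, 0.999, -0.0], [0.999, 0.052, 0.002], [0.002, -0.0, -1.0]]
force: [-1.8, 6.6, 1.4]
grip_width: 0.229
grasp_force: 3.0
```

The TCP no longer moves while the force rises, so this is the hard stop. I'll back off straight, then rise.

>>> {"op": "arm_command", "data": {
  "steps": [
    {"hand": 0.77, "dx": 2, "dy": 0, "dz": 0, "turn": 0},
    {"hand": 0.77, "dx": 5, "dy": 0, "dz": 0, "turn": 0},
    {"hand": 0.77, "dx": 10, "dy": 0, "dz": 0, "turn": 0},
    {"hand": 0.77, "dx": 17, "dy": 0, "dz": -3, "turn": 0},
    {"hand": 0.77, "dx": 25, "dy": 0, "dz": -8, "turn": 0}
  ]
}}

```text
time: 12.97
tcp_pos: [0.4773, 0.2598, 0.0361]
orientation: [[-0.049, 0.999, -0.001], [0.999, 0.049, -0.002], [-0.002, -0.001, -1.0]]
force: [-0.1, -0.6, -0.7]
grip_width: 0.226
grasp_force: 0.0
```

>>> {"op": "arm_command", "data": {
  "steps": [
    {"hand": 0.77, "dx": 8, "dy": 0, "dz": -15, "turn": 0},
    {"hand": 0.77, "dx": 16, "dy": 0, "dz": -35, "turn": 0},
    {"hand": 0.77, "dx": 22, "dy": 0, "dz": -60, "turn": 0},
    {"hand": 0.77, "dx": 25, "dy": 0, "dz": -80, "turn": 0},
    {"hand": 0.77, "dx": 25, "dy": 0, "dz": -90, "turn": 0}
  ]
}}

```text
time: 13.38
tcp_pos: [0.4773, 0.2879, 0.129]
orientation: [[-0.052, 0.999, 0.004], [0.999, 0.052, 0.003], [0.002, 0.004, -1.0]]
force: [0.0, 0.4, -0.0]
grip_width: 0.232
grasp_force: 0.0
```

>>> {"op": "arm_command", "data": {
  "steps": [
    {"hand": 0.77, "dx": 0, "dy": 0, "dz": 0, "turn": 0},
    {"hand": 0.77, "dx": 0, "dy": 0, "dz": 0, "turn": 0},
    {"hand": 0.77, "dx": 0, "dy": 0, "dz": 0, "turn": 0},
    {"hand": 0.77, "dx": 0, "dy": 0, "dz": 0, "turn": 0}
  ]
}}

```text
time: 13.72
tcp_pos: [0.4754, 0.2849, 0.1251]
orientation: [[-0.05, 0.999, -0.002], [0.999, 0.05, -0.002], [-0.002, -0.002, -1.0]]
force: [0.0, 0.1, -0.2]
grip_width: 0.227
grasp_force: 0.0
```

```bash
python3 - <<'E'
from w import *
s=robot.state();print(s['time'],s['tcp_pos'],s['force'])
A=robot.grab_frame('scene')['frame'];B=robot.grab_frame('side')['frame']
a=cv2.resize(A[250:390,290:430],(400,400),interpolation=2);b=cv2.resize(B[250:390,260:400],(400,400),interpolation=2)
cv2.imwrite('pics/c8.png',np.hstack([a,b]))
E
```

```text
13.7167 [0.47542268 0.28485891 0.12507195] [ 0.0431713   0.05929944 -0.2131583 ]
```

View pics/c8.png

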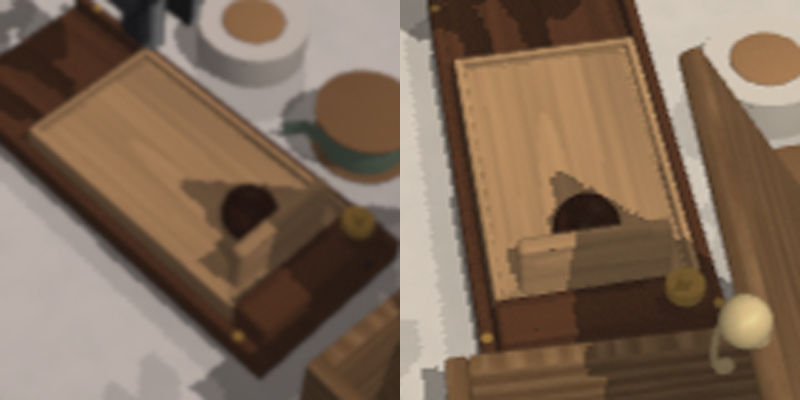

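The truffle sits behind the back rest at (248,212) and (587,220), in its pocket. The tray is up against the stop and the robot is clear, so I'll hand the job in.

```bash
python3 -c "
from rig import robot
print(robot.close_job())"
```

```text
the job is handed in; nothing more can be done
None
```

I handed the job in: the last picture shows the truffle in its pocket and the tray against the end stop, pushed until it would go no further at about 6.6 N; the arm is clear, but no verdict was returned.

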